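# Show the green pestle's grinding end to the magnifier

## Robot

A 7-joint arm with a two-finger parallel gripper is mounted at the origin on the work surface. World frame = base frame: x ahead of the robot, y to its left, z up, the work surface at z = 0. Lengths are in m, angles in degrees, forces in N, time in s.
With the tool pointing down it reaches from about 0.425 to 0.875 m from the base axis. Payload 4.7 kg.
Tool frame: the origin (TCP) lies midway between the tips of the shut fingers; the grasp point (between the pads) lies 19 mm behind it; z points along the fingers, y is the line along which they close (so a half turn about z gives the same grasp; the last joint's range is limited). The gripper opens to 87 mm and grips with 3 to 60 N. Pads are 19 mm wide; open, the fingers measure 117 mm over their backs; the gripper's body (75 mm by 190 mm) begins 51 mm behind the grasp point.
Start: joints at [72.313, 18.392, -4.016, 83.108, 1.295, 78.541, -3.26], TCP at [0.206, -0.616, 0.223] pointing down, gripper open.
Joint ranges: [-163.93, 163.93], [-17.29, 119.83], [-79.2, 71.16], [3.27, 140.29], [-89.18, 269.18], [5.43, 117.66], [-154.24, 154.24]. Speed limits (degrees/s): [147.25, 147.25, 180, 180, 180, 180, 180].

## Interface

Orientations are given as [roll, pitch, yaw] about the fixed x, y, z axes, in that order (R = Rz(yaw) Ry(pitch) Rx(roll)).
In Python, from cell import env, viewer, boxes_of, masks_of gives the robot as it stands. The module is installed in compiled form; this text tells all that it offers.
- The arm moves only by the tool apply_moves, never from a script. Its argument "moves" is a list of rows, each a list of 7 numbers: the shift along the tool's x, y, z scaled (see below), then the turn, a rotation vector about the tool's x, y, z scaled (see below), then the opening, from 0 (shut) to 1 (fully open). A call has 1 to 20 rows; each row is the pose to reach, as a shift and turn from the pose commanded when the call began, along the tool's axes at that moment; what a row does not reach only later rows make up. The controller multiplies each number of a shift by 0.2 m and each number of a turn by 1.5 rad. A row lasts 1/10 s, in which the tool goes at most 50 mm and 8.59 degrees, less where a joint would pass 70% of its speed; a pose out of reach is approached as far as the arm can. A call with a number of a shift or a turn outside -1 to 1 is refused whole. A call with a gripper value outside its range is refused whole. The fingers move at their own pace and stop on an object; "grip_force" is the grip in N (left out, the last holds). Time passes only in rows, so rows that repeat a pose let the fingers close. It gives the time, the measured TCP pose, the force, the opening and the grip force at its end, in the units of the state.
- env.get_obs(): the state, without advancing time (a new reading comes with each control period).
- viewer.read_camera(name): name is "side" or "top" or "wrist"; returns the picture (400x640x3 uint8, red, green, blue); there is no depth.
- viewer.get_calibration(name): a dict with "fov_y" (degrees; the focal length in pixels is half the picture's height over the tangent of half this angle, whatever the lens; pixels are square), "cx", "cy" (the principal point, pixels), "k1" (the pictures are not rectified: a ray, as slopes to the right and down, at radius r is drawn at 1 + k1 r^2 times it, then the intrinsics apply), "position" and "orientation" of the camera in the world. Camera axes: x right, y up, looking along -z (the intrinsics and any distortion apply to the point x, -y, -z); pixel columns grow to the right and rows downward; lengths in m; the calibration is good to about 2 mm. A picture is of the moment at which its call begins: read the wrist's pose just before it. get_calibration takes no time and is no camera call; for the wrist camera it gives the pose at the moment of the call.
- env.sign_off(): hands the job in; it is judged then, once.
Trained networks look in the newest picture that a camera, given by its name, has taken for a name from the list of things; names that differ only in an ending like _2 or _b are one class to them, and where a whole thing is asked for, a point or a joint stands for the part that bears it (a point fixed in the world has none). Each returns a list of dicts, best first, with "conf" (0 to 1); they miss things now and then, are a little off and sometimes report something else, mostly with a low value. They report only what shows in the picture. A call takes as long as a camera call. They do not tell look-alikes from the thing itself.
- boxes_of(camera, target): "location" ([column, row] in pixels, amid what is visible of it).
- masks_of(camera, target): "pixels" (400x640 bool, what is visible of it) and "location" ([column, row] in pixels, amid what is visible of it).
The state is a dict: "time_s": time; "qpos": joint angles; "joint_velocities": joint speeds; "effort": joint torques, N m; "tool_pos": TCP position; "tool_rot": TCP orientation; "force": force on the tool from outside, world axes, zero at the start; "wrist_torque": the same for the moment, N m; "grip_width": finger opening in m; "grasp_force": force on a finger pad.
Only numpy, scipy, OpenCV 4.12 (cv2) and the standard library are available. Lean on these libraries where they do the work, as an engineer would, in place of code of your own. Each camera call takes 0.05 s, during which the arm holds its last target. There are 200 camera calls.

## Task

Draw the dark green soapstone pestle straight up out of its socket in the wooden rack, holding it gently (soapstone marks easily: squeeze with no more than about 40 N per finger), then tip it about 60 degrees from upright so that its rounded lower end points at the magnifier, and hold that end up centred in front of the lens, about 8 cm before it, on the side that faces the rack. The program finishes while still holding it there, steady, in the gripper; do not touch the magnifier, and leave the two grey pestles and everything else where they are.

Things in the scene. Friction and masses are not known exactly. Their poses are not given: they have to be found in the camera images.
- green_pestle_mid (a point): Centre (half-way up) of the dark green stone pestle, 150 mm long, about 0.28 kg, round; z runs from its grinding end (foot) to its top. It stands upright in any of the three sockets, loosely. Foot end 34 mm wide over the lowest 40 mm, tapering to a straight 26 mm handle (grip it here) from 13 mm below to 69 mm above this centre; its top is 75 mm above it. Grip near the top, so that the palm clears it.
- green_pestle: The same dark green pestle; origin at the centre of the underside of its grinding end, z up along the pestle.
- green_pestle_foot (a point): Centre of the underside of the green pestle's grinding end, 75 mm below its centre; same axes.
- rack: Fixed light wooden block, 85 mm (x) by 270 mm (y) by 60 mm high, origin at the centre of its underside; three round sockets in a row along its y axis at -90, 0 and +90 mm, 37 mm wide and 45 mm deep (socket floor 15 mm above the table). It is placed and turned differently each time.
- lens (a point): Centre of the magnifier's lens, 200 mm above the table. x axis is horizontal and along the optical axis, pointing through the lens away from the rack's side (the pestle is shown on the -x side, which faces the rack, to the robot's left), y level across the lens, z up.
- magnifier: Fixed bench magnifier: round foot of 60 mm radius and 16 mm height, upright steel post, and an upright white ring of 66 mm outer radius with a clear lens, thickness 12 mm, top at 266 mm. Origin at the centre of the foot's underside; x as for the lens. It is placed and turned differently each time.
- grey_pestle_a_mid (a point): Centre of a pale grey pestle of the same shape standing in another socket; to be left alone.
- grey_pestle_b_mid (a point): Centre of the other pale grey pestle, likewise; to be left alone.
- mortar: Loose grey stone mortar bowl, 110 mm wide, 70 mm high; leave alone. Origin under its centre.
- goblet: Loose grey stone goblet, 60 mm wide, 100 mm high; leave alone. Origin under its centre.
- wax_jar: Amber jar with a brass cap, 60 mm wide, 65 mm high; leave alone. Origin under its centre.
Mind the look-alikes: they are no part of the job. Leave any purple or red look-alike of the green_pestle alone.

How it is judged (in metres and radians):
On the way:
1. the green pestle is drawn up clear of the rack (its foot at least 10 mm above the rack's top), still upright within 20 degrees (height (world z) of green_pestle_foot above 0.07 m and angle between green_pestle_mid's own z axis and vertical below 0.35 rad and contact force between the fingers and green_pestle above 1 N), for 0.1 s.
At the end, for the whole second after the job is handed in: Only the gripper holds the green pestle, tipped 40 to 80 degrees from upright, its foot towards the lens (pestle axis within 52 degrees of the lens axis), foot 30 to 140 mm in front of the lens (rack side), within 45 mm of its centre sideways and in height; steady for the last second (x of green_pestle_foot in the frame of lens between -0.14 and -0.03 m and y of green_pestle_foot in the frame of lens between -0.045 and 0.045 m and z of green_pestle_foot in the frame of lens between -0.045 and 0.045 m and z of lens in the frame of green_pestle below 0 m and angle between the z axis of green_pestle and the x axis of lens, either way round below 0.9 rad and angle between green_pestle_mid's own z axis and vertical between 0.7 and 1.4 rad and height (world z) of green_pestle_foot above 0.12 m and contact force between the fingers and green_pestle above 2 N and contact force between green_pestle and rack below 0.5 N and contact force between green_pestle and magnifier below 0.5 N); the arm keeps its last pose, push and grip.
It fails at once if the green pestle squeezed hard (finger forces on it adding up to over 100 N) (contact force between the fingers and green_pestle above 100 N).
It fails at once if the magnifier touched (contact force between anything else and magnifier above 1 N).
It fails at once if a grey pestle shifted by over 20 mm (distance of any of grey_pestle_a_mid, grey_pestle_b_mid from where it was at the start of the episode above 0.02 m).
It fails at once if a bystander shifted by over 30 mm (distance of any of mortar, goblet, gouge, wax_jar, brush from where it was at the start of the episode above 0.03 m).
It also fails if it takes over 35 s, if anything falls off the work surface, if the arm or the gripper's body presses on something with over 40 N, if the wrist force passes 120 N, or if a joint passes its speed limit or range.

## Working session

There is one attempt and no reset: what is moved stays moved. The work goes in short steps, Python scripts to look and compute and a tool call to move; the robot and the scene stay as the last step left them, time stands still between calls to the robot, and variables do not carry over. Pictures are saved under pics/ and viewed, at most 10 in all, crops included, and the job is handed in when it is done.

Besides the shell and the picture viewer there is one more tool, called after "Call:" as name(argument=value, ...) on one line, values as JSON. apply_moves: Moves the arm, as the interface text tells. Shifts and turns lie within -1 to 1; 1 stands for 0.2 m of shift or 1.5 rad of turn. Its arguments: {"type":"object","properties":{"moves":{"type":"array","items":{"type":"array","items":{"type":"number","minimum":-1,"maximum":1}}},"grip_force":{"type":"number"}},"required":["moves"]}

```bash
mkdir -p pics; cat > h.py <<'E'
import numpy as np, cv2
from scipy.spatial.transform import Rotation as R
from cell import env, viewer, boxes_of, masks_of
def Rc(o):
    o=np.array(o,float)
    return o if o.shape==(3,3) else (R.from_euler('xyz',o,degrees=True).as_matrix() if o.size==3 else R.from_quat(o).as_matrix())
def cam(n):
    c=viewer.get_calibration(n); f=200/np.tan(np.radians(c['fov_y'])/2)
    return f,c['cx'],c['cy'],c['k1'],np.array(c['position']),Rc(c['orientation'])
def ray(C,px):
    f,cx,cy,k,p,M=C; d=np.array([(px[0]-cx)/f,(px[1]-cy)/f]); u=d.copy()
    for _ in range(20): u=d/(1+k*(u@u))
    return p,M@np.array([u[0],-u[1],-1])
def at_z(C,px,z):
    p,d=ray(C,px); return p+d*(z-p[2])/d[2]
def proj(C,P):
    f,cx,cy,k,p,M=C; q=M.T@(np.array(P)-p); u=np.array([q[0],-q[1]])/-q[2]
    return u*(1+k*(u@u))*f+[cx,cy]
def tri(rs):
    A=0;b=0
    for p,d in rs:
        d=d/np.linalg.norm(d);Q=np.eye(3)-np.outer(d,d);A=A+Q;b=b+Q@p
    return np.linalg.solve(A,b)
E
python3 - <<'E'
from h import *
for n in ['top','side']:
    im=viewer.read_camera(n); cv2.imwrite(f'pics/{n}0.png',im[:,:,::-1]); print(n,viewer.get_calibration(n))
    for t in ['green_pestle','rack','magnifier','lens','green_pestle_mid','grey_pestle_a_mid','mortar','goblet','wax_jar']:
        print(t,[(np.round(b['location']).tolist(),round(b['conf'],2)) for b in boxes_of(n,t)][:4])
print(env.get_obs())
E
```

```text
top {'fov_y': 56.91407416871841, 'cx': 320.2885665836372, 'cy': 201.63656766949947, 'k1': -0.0018862569562370785, 'position': array([ 0.29585196, -0.06212545,  1.23015505]), 'orientation': array([ 12.69368276,  -0.17432748, -89.73214381])}
green_pestle [([220.0, 263.0], 0.62), ([189.0, 237.0], 0.49)]
rack [([257.0, 228.0], 0.65)]
magnifier [([392.0, 221.0], 0.93), ([228.0, 229.0], 0.73)]
lens [([394.0, 220.0], 0.93), ([228.0, 226.0], 0.59)]
green_pestle_mid [([226.0, 227.0], 0.63), ([189.0, 234.0], 0.56), ([218.0, 264.0], 0.45)]
grey_pestle_a_mid [([390.0, 222.0], 0.27)]
mortar [([350.0, 169.0], 0.71)]
goblet [([396.0, 162.0], 0.84)]
wax_jar [([445.0, 208.0], 0.88)]
side {'fov_y': 43.522670755292005, 'cx': 316.0475574154739, 'cy': 189.3368127566285, 'k1': -0.045039901727190405, 'position': array([-0.18933271,  0.60004199,  1.11626574]), 'orientation': array([  45.69544794,    1.23713119, -134.28033791])}
green_pestle [([247.0, 280.0], 0.95), ([268.0, 318.0], 0.94), ([216.0, 323.0], 0.87)]
rack [([273.0, 277.0], 0.61)]
magnifier [([376.0, 175.0], 0.97)]
lens [([375.0, 177.0], 0.77)]
g
[... 214 characters left out ...]
s': 1.0, 'qpos': array([72.31494439, 18.39084344, -4.01786014, 83.10679544,  1.29664085,
       78.54087913, -3.26042117]), 'joint_velocities': array([ 0.01207023, -0.02710649, -0.01916774,  0.02695304,  0.00177016,
       -0.01114712,  0.02785529]), 'effort': array([ 3.71578526e-04, -4.91111755e+01, -4.03256603e-01, -3.12773180e+01,
       -6.40124478e-02,  3.38327838e-02,  7.84895690e-06]), 'tool_pos': array([ 0.20616145, -0.61646852,  0.22260566]), 'tool_rot': array([1.79993287e+02, 3.75483665e-03, 1.84954097e+01]), 'force': array([ 0.44767966, -0.19214882, -0.26153095]), 'wrist_torque': array([-0.01773768, -0.01986988,  0.03889884]), 'grasp_force': 0.0, 'grip_width': 0.08711388085298753}
```

View pics/top0.png

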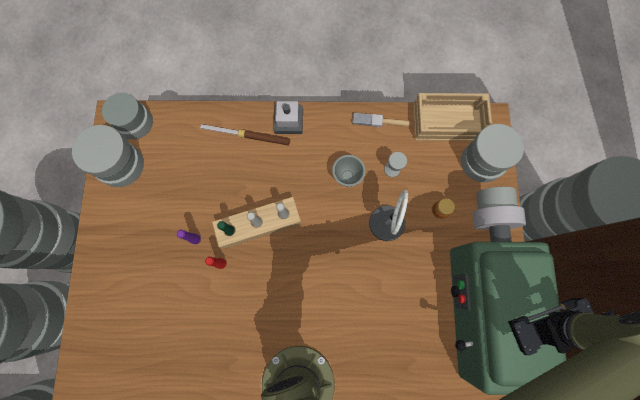

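View pics/side0.png

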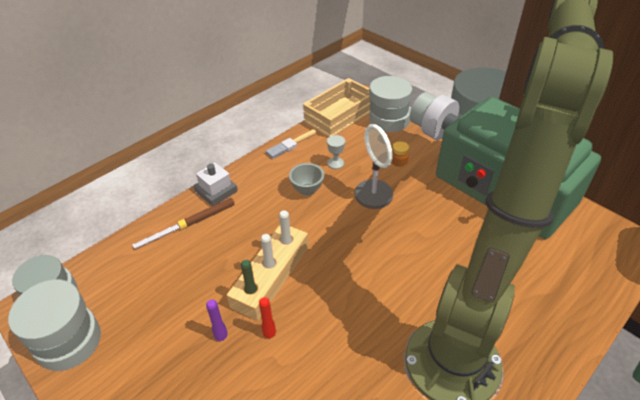

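Candidates: green pestle in the left socket, top (226,229) / side (249,276); purple top (188,237) / side (217,320) and red top (215,262) / side (267,318) stand on the table. The dark green one in the rack fits the description. I'll confirm it with a crop and measure.

```bash
cat > m.py <<'E'
from h import *
from scipy.optimize import least_squares
T,S=cam('top'),cam('side')
it,is_=[cv2.imread(f'pics/{n}0.png') for n in('top','side')]
def comp(m,c,rad=40):
    n,l,s,ce=cv2.connectedComponentsWithStats(m.astype(np.uint8))
    i=min([k for k in range(1,n) if s[k,4]>25],key=lambda k:np.linalg.norm(ce[k]-c)); return l==i
def green(im,c):
    b,g,r=[im[:,:,k].astype(int) for k in range(3)]
    return comp((g>r+8)&(g<110)&(g>=b-5),c)
def silh(C,mask,P0):  # fit x,y of upright pestle: silhouette centroid above the rack
    ys,xs=np.nonzero(mask); return xs.min(),xs.max(),ys.min(),ys.max(),xs.mean(),ys.mean()
g1=green(it,(226,229));g2=green(is_,(249,276))
print(silh(T,g1,0),silh(S,g2,0))
# model: visible part z .06...165, two-disc profile points
def pts(x,y):
    L=[]
    for z,r in [(.165,.011),(.158,.013),(.077,.013),(.062,.0165)]:
        a=np.linspace(0,2*np.pi,24,endpoint=False); L+= [(x+r*np.cos(t),y+r*np.sin(t),z) for t in a]
    return L
def cen(C,x,y):
    h=cv2.convexHull(np.float32([proj(C,p) for p in pts(x,y)])); m=cv2.moments(h); return np.array([m['m10'],m['m01']])/m['m00']
def c(m): ys,xs=np.nonzero(m); return np.array([xs.mean(),ys.mean()])
s=least_squares(lambda v:np.r_[cen(T,*v)-c(g1),cen(S,*v)-c(g2)],[.45,.15],diff_step=1e-3)
print('green xy',s.x,'res px',s.fun)
# lens: white ring
def white(im,cc):
    m=(im.min(2)>(150))&(im.max(2).astype(int)-im.min(2)<40); return comp(m,cc)
w1=white(it,(400,212)); w2=white(is_,(378,146))
def ell(m):
    h=cv2.convexHull(np.argwhere(m)[:,::-1].astype(np.float32)).reshape(-1,2); return h
e1,e2=ell(w1),ell(w2); print(w1.sum(),w2.sum(),e1.min(0),e1.max(0),e2.min(0),e2.max(0))
def ring(v):
    x,y,a=v; n=np.array([np.cos(a),np.sin(a),0]);t=np.array([-n[1],n[0],0]);k=np.array([0,0,1.])
    return [np.array([x,y,.2])+s*.006*n+.066*(np.cos(q)*t+np.sin(q)*k) for s in(-1,1) for q in np.linspace(0,2*np.pi,72)]
D=[np.array([np.cos(q),np.sin(q)]) for q in np.linspace(0,2*np.pi,24,endpoint=False)]
def f(v):
    o=[]
    for C,e in((T,e1),(S,e2)):
        p=np.array([proj(C,q) for q in ring(v)])
        o+=[(p@d).max()-(e@d).max() -.5 for d in D]
    return np.array(o)
p0=at_z(T,(400,212),.2)
for a0 in(-1.9,-1.4,-.9):
    r=least_squares(f,[p0[0],p0[1],a0],loss='soft_l1'); print('lens',r.x,np.degrees(r.x[2]),'rms',np.sqrt(np.mean(f(r.x)**2)))
for n,px,z in [('foot',(387,222),.01),('greyA',(254,214),.165),('greyB',(281,206),.165),('mortar',(348,168),.07),('goblet',(398,159),.1)]: print(n,at_z(T,px,z))
print('red,purple',at_z(T,(209,262),.15),at_z(T,(182,234),.15))
a=cv2.resize(is_[225:345,180:320],None,fx=3.5,fy=3.5,interpolation=2)
b=it[185:285,165:305].copy(); b=cv2.resize(b,None,fx=2,fy=2); 
cv2.imwrite('pics/crop.png',a)
E
python3 m.py
```

```text
(np.int64(217), np.int64(233), np.int64(222), np.int64(235), np.float64(225.6086956521739), np.float64(227.8840579710145)) (np.int64(242), np.int64(253), np.int64(262), np.int64(284), np.float64(247.93103448275863), np.float64(270.37931034482756))
green xy [0.47189439 0.22011481] res px [ 2.07877692 -2.23699574  0.15330399  3.08258521]
158 357 [393. 193.] [407. 233.] [365. 124.] [391. 165.]
lens [ 0.49960918 -0.29200012 -1.90308919] -109.03897869547879 rms 1.8010819957700173
lens [ 0.49960916 -0.29200018 -1.90309416] -109.0392633959767 rms 1.8010885864226007
lens [ 0.49960916 -0.29200017 -1.90309345] -109.03922285546962 rms 1.8010876493027363
foot [ 0.50197497 -0.28835192  0.01      ]
greyA [0.49754424 0.13015058 0.165     ]
greyB [0.52196929 0.05159577 0.165     ]
mortar [ 0.67114862 -0.15510465  0.07      ]
goblet [ 0.69275208 -0.31439425  0.1       ]
red,purple [0.35850496 0.25671687 0.15      ] [0.43946029 0.34180661 0.15      ]
```

View pics/crop.png

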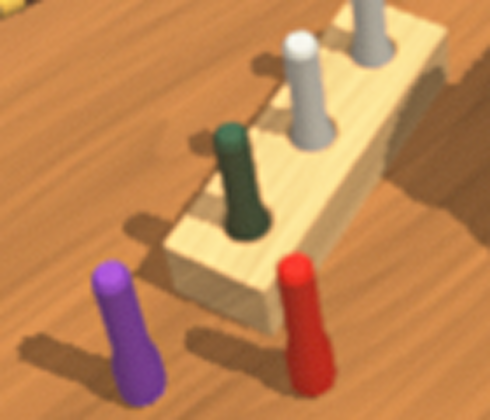

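The crop shows the dark green pestle in the rack's near-end socket, crop (245,180), with purple and red standing loose on the table. First move is up and over, away from the green machine.

Call:
apply_moves(moves=[[0,0,-0.25,0,0,0,0.7],[0,0,-0.5,0,0,0,0.7],[0,0,-0.75,0,0,0,0.7],[0,0,-1,0,0,0,0.7],[0.2,-0.1,-1,0,0,-0.1,0.7],[0.4,-0.3,-1,0,0,-0.2,0.7],[0.6,-0.5,-1,0,0,-0.3,0.7],[0.8,-0.6,-1,0,0,-0.4,0.7],[1,-0.7,-1,0,0,-0.5,0.7],[1,-0.8,-1,0,0,-0.6,0.7],[1,-0.8,-1,0,0,-0.7,0.7],[1,-0.8,-1,0,0,-0.7,0.7]])

```text
time_s: 2.2
tool_pos: [0.3454, -0.4006, 0.4231]
tool_rot: [180.0, 0.1, 78.8]
force: [-0.1, 0.3, -0.4]
grip_width: 0.0608
grasp_force: 0.0
```

```bash
cat >> h.py <<'E'
def go(P,Rg,show=True):
    o=env.get_obs(); M=Rc(o['tool_rot']); p=np.array(o['tool_pos'])
    d=M.T@(np.array(P)-p)/.2; w=R.from_matrix(M.T@Rg).as_rotvec()/1.5
    if show: print('t',o['time_s'],'pos',p.round(3),'rot',o['tool_rot'].round(1),'q',o['qpos'].round(1),'\nrow',d.round(3),w.round(3))
def down(a): # tool down, tool y at world azimuth a deg
    return R.from_euler('xyz',[180,0,a+90],degrees=True).as_matrix()
E
python3 -c "
from h import *
go([.55,-.1,.42],down(71)); go([.472,.22,.3],down(71))"
```

```text
t 2.2 pos [ 0.345 -0.401  0.423] rot [1.80e+02 1.00e-01 7.88e+01] q [ 62.1   3.1 -16.6  78.6   0.9  98.4  34.4] 
row [1.673 0.71  0.014] [-0.     0.001 -0.957]
t 2.2 pos [ 0.345 -0.401  0.423] rot [1.80e+02 1.00e-01 7.88e+01] q [ 62.1   3.1 -16.6  78.6   0.9  98.4  34.4] 
row [3.167 0.016 0.612] [-0.     0.001 -0.957]
```

Call:
apply_moves(moves=[[0.25,0.15,0,0,0,-0.1,0.7],[0.5,0.3,0,0,0,-0.2,0.7],[0.75,0.4,0,0,0,-0.3,0.7],[1,0.5,0,0,0,-0.4,0.7],[1,0.5,0,0,0,-0.5,0.7],[1,0.5,0,0,0,-0.5,0.7]])

```text
time_s: 2.8
tool_pos: [0.4847, -0.2207, 0.4225]
tool_rot: [179.9, -0.1, 122.0]
force: [-0.5, 0.3, -0.1]
grip_width: 0.0607
grasp_force: 0.0
```

```bash
python3 -c "
from h import *
go([.5,.1,.35],down(71)); go([.472,.22,.25],down(71))"
```

```text
t 2.8 pos [ 0.485 -0.221  0.423] rot [ 1.799e+02 -1.000e-01  1.220e+02] q [ 49.2   4.3 -29.5  77.7   2.   98.5  52. ] 
row [1.319 0.913 0.366] [ 0.001 -0.    -0.454]
t 2.8 pos [ 0.485 -0.221  0.423] rot [ 1.799e+02 -1.000e-01  1.220e+02] q [ 49.2   4.3 -29.5  77.7   2.   98.5  52. ] 
row [1.902 1.111 0.866] [ 0.001 -0.    -0.454]
```

Call:
apply_moves(moves=[[0.2,0.15,0,0,0,-0.1,0.7],[0.4,0.3,0,0,0,-0.2,0.7],[0.6,0.4,0.1,0,0,-0.3,0.7],[0.8,0.5,0.2,0,0,-0.4,0.7],[1,0.6,0.3,0,0,-0.45,0.7],[1,0.68,0.3,0,0,-0.454,0.7],[1,0.68,0.3,0,0,-0.454,0.7]])

```text
time_s: 3.5
tool_pos: [0.4937, 0.0171, 0.362]
tool_rot: [-180.0, -0.0, 160.5]
force: [-0.2, -0.3, 0.4]
grip_width: 0.0606
grasp_force: 0.0
```

```bash
python3 -c "
from h import *
go([.472,.22,.28],down(71))"
```

```text
t 3.5 pos [0.494 0.017 0.362] rot [-180.    -0.   160.5] q [ 38.3  -1.4 -42.   89.6  -0.9  91.5  66.8] 
row [0.441 0.92  0.41 ] [-0.    -0.    -0.006]
```

Call:
apply_moves(moves=[[0.11,0.23,0.1,0,0,0,0.7],[0.22,0.46,0.2,0,0,0,0.7],[0.33,0.69,0.3,0,0,0,0.7],[0.44,0.92,0.41,0,0,0,0.7],[0.44,0.92,0.41,0,0,0,0.7],[0.44,0.92,0.41,0,0,0,0.7]])

```text
time_s: 4.1
tool_pos: [0.4708, 0.2203, 0.2796]
tool_rot: [-180.0, -0.1, 160.6]
force: [0.5, -0.1, -0.5]
grip_width: 0.0609
grasp_force: 0.0
```

```bash
python3 - <<'E'
from h import *
W=cam('wrist'); im=viewer.read_camera('wrist'); cv2.imwrite('pics/w1.png',im[:,:,::-1])
print(W[4],[ (b['location'],b['conf']) for b in boxes_of('wrist','green_pestle')], 'expected top',proj(W,[.472,.22,.165]),'rack-level',proj(W,[.472,.22,.06]))
go([.472,.22,.28],down(71))
E
```

```text
[0.40149943 0.24439343 0.44235024] [([321.3, 176.1], 0.97), ([429.1, 111.8], 0.97), ([316.9, 61.7], 0.77)] expected top [319.6171497  198.59971465] rack-level [319.50852086 174.26014993]
t 4.2 pos [0.473 0.217 0.281] rot [-180.     0.   160.4] q [ 25.    4.7 -54.9  94.7   3.9  82.7  40. ] 
row [0.009 0.013 0.003] [-0.001  0.    -0.008]
```

View pics/w1.png

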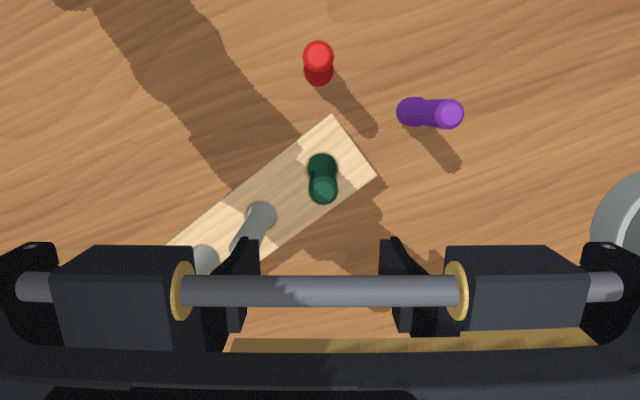

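The wrist view shows the green pestle's top at (323,190), its neck going down towards (322,160). Red (318,60) and purple (435,112) stand aside, and the grey neighbour is at (258,215).

```bash
python3 - <<'E'
from h import *
W=cam('wrist')
for px,z in [((323,190),.165),((322,166),.066)]: print(at_z(W,px,z))
im=cv2.imread('pics/w1.png')[130:230,270:380].astype(int); m=(im[:,:,1]>im[:,:,2]+12)&(im[:,:,1]>=im[:,:,0]-5)
ys,xs=np.nonzero(m); print(xs.min()+270,xs.max()+270,ys.min()+130,ys.max()+130)
E
```

```text
[0.46846479 0.22149405 0.165     ]
[0.46572255 0.22234068 0.066     ]
308 337 154 203
```

Call:
apply_moves(moves=[[0.03,0.01,0.15,0,0,0,0.7],[0.03,0.01,0.3,0,0,0,0.7],[0.03,0.01,0.45,0,0,0,0.7],[0.03,0.01,0.6,0,0,0,0.7],[0.03,0.01,0.7,0,0,0,0.7],[0.03,0.01,0.8,0,0,0,0.7],[0.03,0.01,0.835,0,0,0,0.7],[0.03,0.01,0.835,0,0,0,0.7],[0.03,0.01,0.835,0,0,0,0.7]], grip_force=25)

```text
time_s: 5.1
tool_pos: [0.4677, 0.2225, 0.1146]
tool_rot: [180.0, 0.1, 160.5]
force: [0.2, 1.0, 0.5]
grip_width: 0.0611
grasp_force: 0.0
```

```bash
python3 - <<'E'
from h import *
im=viewer.read_camera('wrist'); im2=viewer.read_camera('side')
cv2.imwrite('pics/w2.png',np.hstack([im[:,:,::-1][100:400,160:480],cv2.resize(im2[200:350,160:320,::-1],(320,300))]))
go([.467,.222,.114],down(71))
E
```

```text
t 5.2 pos [0.467 0.223 0.115] rot [1.799e+02 1.000e-01 1.606e+02] q [ 20.8  13.3 -54.3 108.   12.   64.6  32.7] 
row [ 0.    -0.007  0.004] [ 0.001  0.001 -0.005]
```

View pics/w2.png

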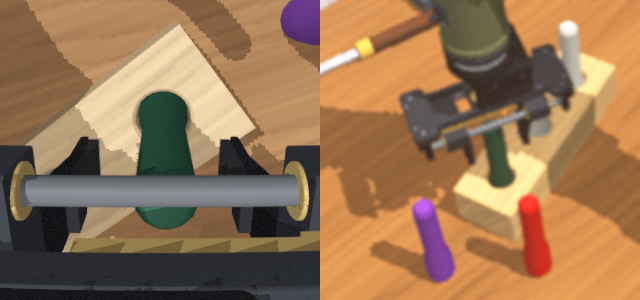

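The pestle stands midway between the open fingers, at (165,160) in the crop, with nothing touching. I'll close and lift.

Call:
apply_moves(moves=[[0,0,0,0,0,0,0.1],[0,0,0,0,0,0,0.1],[0,0,0,0,0,0,0.1],[0,0,0,0,0,0,0.1],[0,0,0,0,0,0,0.1],[0,0,0,0,0,0,0.1],[0,0,0,0,0,0,0.1],[0,0,0,0,0,0,0.1]], grip_force=28)

```text
time_s: 6.0
tool_pos: [0.4663, 0.2237, 0.1135]
tool_rot: [180.0, -0.0, 160.7]
force: [-0.5, 0.8, -0.1]
grip_width: 0.0255
grasp_force: 27.9
```

Call:
apply_moves(moves=[[0,0,-0.05,0,0,0,0.1],[0,0,-0.1,0,0,0,0.1],[0,0,-0.15,0,0,0,0.1],[0,0,-0.2,0,0,0,0.1],[0,0,-0.25,0,0,0,0.1],[0,0,-0.3,0,0,0,0.1],[0,0,-0.4,0,0,0,0.1],[0,0,-0.5,0,0,0,0.1],[0,0,-0.6,0,0,0,0.1],[0,0,-0.7,0,0,0,0.1],[0,0,-0.8,0,0,0,0.1],[0,0,-0.9,0,0,0,0.1],[0,0,-1,0,0,0,0.1],[0,0,-1,0,0,0,0.1],[0,0,-1,0,0,0,0.1]])

```text
time_s: 7.5
tool_pos: [0.4662, 0.2233, 0.3133]
tool_rot: [-180.0, 0.0, 160.6]
force: [-0.2, -0.6, -2.8]
grip_width: 0.0253
grasp_force: 27.9
```

```bash
python3 - <<'E'
from h import *
im2=viewer.read_camera('side')
cv2.imwrite('pics/s2.png',im2[:,:,::-1])
o=env.get_obs();print(o['grip_width'],o['grasp_force'])
n=np.array([-.326,-.945,0]); L=np.array([.4996,-.292,.2]); z=np.array([0,0,1.])
for tilt in (60,50):
    t=np.radians(tilt); a=-n*np.sin(t)+z*np.cos(t)   # pestle axis foot->top
    foot=L-.085*n; tcp=foot+a*(.118-.019)
    y=-n*np.cos(t)-z*np.sin(t); M=np.c_[np.cross(y,-a),y,-a]
    print(tilt,foot,tcp,np.linalg.det(M)); go(tcp,M)
E
```

```text
0.02546999805099725 27.921148087516485
60 [ 0.52731  -0.211675  0.2     ] [ 0.5552601  -0.13065399  0.2495    ] 0.9993009999999999
t 7.55 pos [0.466 0.223 0.313] rot [-179.9   -0.   160.6] q [ 25.3   3.5 -55.5  91.9   2.9  86.2  40.2] 
row [-1.008 -1.52   0.317] [ 0.697 -0.002 -0.003]
50 [ 0.52731  -0.211675  0.2     ] [ 0.55203332 -0.14000771  0.26363597] 0.999301
t 7.55 pos [0.466 0.223 0.313] rot [-179.9   -0.   160.6] q [ 25.3   3.5 -55.5  91.9   2.9  86.2  40.2] 
row [-1.008 -1.57   0.246] [ 0.581 -0.002 -0.003]
```

View pics/s2.png

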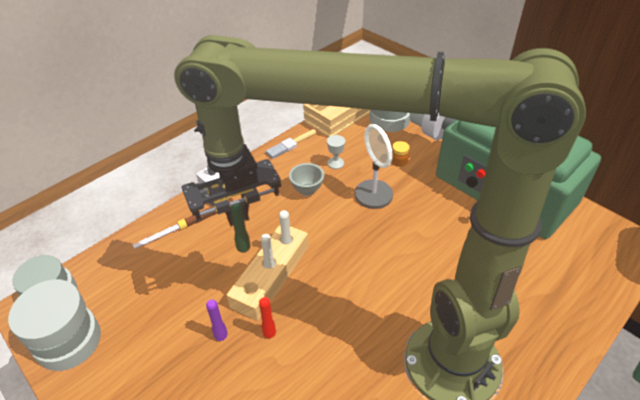

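The pestle hangs upright, clear of the rack, at (241,228), and the greys are undisturbed. Now I'll shift partway and tip it there.

Call:
apply_moves(moves=[[-0.15,-0.1,0,0,0,0,0.1],[-0.3,-0.2,0,0.03,0,0,0.1],[-0.45,-0.3,0,0.07,0,0,0.1],[-0.6,-0.4,0,0.12,0,0,0.1],[-0.75,-0.5,0,0.18,0,0,0.1],[-0.9,-0.6,0,0.24,0,0,0.1],[-1,-0.7,0,0.3,0,0,0.1],[-1,-0.8,0,0.36,0,0,0.1],[-1,-0.8,0,0.42,0,0,0.1],[-1,-0.8,0,0.48,0,0,0.1],[-1,-0.8,0,0.54,0,0,0.1],[-1,-0.8,0,0.6,0,0,0.1],[-1,-0.8,0,0.65,0,0,0.1],[-1,-0.8,0,0.68,0,0,0.1],[-1,-0.8,0,0.68,0,0,0.1],[-1,-0.8,0,0.68,0,0,0.1]])

```text
time_s: 9.15
tool_pos: [0.602, 0.0068, 0.3122]
tool_rot: [-121.6, -0.1, 160.7]
force: [0.3, 0.1, -2.9]
grip_width: 0.0256
grasp_force: 27.9
```

```bash
python3 - <<'E'
from h import *
a=[]
for k in('side','top'):
    im=viewer.read_camera(k)[:,:,::-1]; a.append(im[40:340,160:480] if k=='side' else im[80:380,180:500])
cv2.imwrite('pics/s3.png',np.hstack(a))
o=env.get_obs();M=Rc(o['tool_rot']);print(o['grip_width'],o['grasp_force'],'tool z',M[:,2].round(2),'foot',(o['tool_pos']+M[:,2]*.099).round(3))
n=np.array([-.326,-.945,0]); L=np.array([.4996,-.292,.2])
t=np.radians(60); a=-n*np.sin(t)+np.array([0,0,np.cos(t)]); y=-n*np.cos(t)-np.array([0,0,np.sin(t)])
go(L-.085*n+a*.099,np.c_[np.cross(y,-a),y,-a])
E
```

```text
0.02518342591719652 27.941228967647476 tool z [-0.28 -0.8  -0.52] foot [ 0.574 -0.074  0.261]
t 9.25 pos [0.602 0.006 0.313] rot [-121.7   -0.   160.6] q [-23.6  35.3  -2.4  68.8  43.8 117.4  50.2] 
row [-0.005 -0.106  0.782] [ 0.019 -0.004 -0.002]
```

View pics/s3.png

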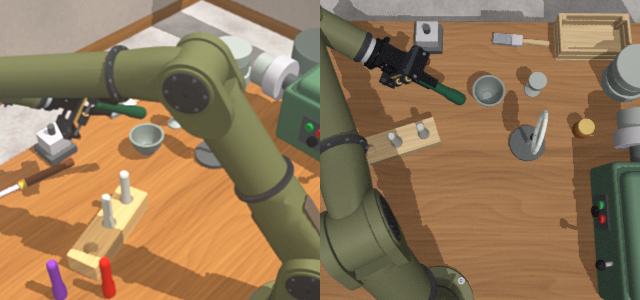

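The pestle is tipped about 58°, pointing at the lens from the rack side, with its foot near (463,98) in the right half; nothing else has moved. Now I'll advance along its axis.

Call:
apply_moves(moves=[[0,-0.02,0.1,0,0,0,0.1],[0,-0.04,0.2,0,0,0,0.1],[0,-0.06,0.3,0,0,0,0.1],[0,-0.08,0.4,0,0,0,0.1],[0,-0.1,0.5,0,0,0,0.1],[0,-0.1,0.58,0,0,0,0.1],[0,-0.1,0.65,0,0,0,0.1],[0,-0.1,0.65,0,0,0,0.1],[0,-0.1,0.65,0,0,0,0.1]])

```text
time_s: 10.15
tool_pos: [0.5619, -0.1083, 0.2628]
tool_rot: [-121.6, 0.0, 160.6]
force: [-0.2, 0.3, -2.9]
grip_width: 0.0255
grasp_force: 27.9
```

```bash
cat > c.py <<'E'
from h import *
import sys
a=[]
for k in('side','top'):
    im=viewer.read_camera(k)[:,:,::-1]; a.append(im[40:340,160:480] if k=='side' else im[80:380,180:500])
cv2.imwrite(sys.argv[1],np.hstack(a))
o=env.get_obs();M=Rc(o['tool_rot']);print(o['grip_width'],o['grasp_force'],'tool z',M[:,2].round(2))
f=o['tool_pos']+M[:,2]*.099; L=np.array([.4996,-.292,.2]);n=np.array([-.326,-.945,0])
print('foot',f.round(3),'lens frame',(f-L)@n,(f-L)@[.945,-.326,0],f[2]-.2,'px top',proj(cam('top'),f))
t=np.radians(60); a=-n*np.sin(t)+np.array([0,0,np.cos(t)]); y=-n*np.cos(t)-np.array([0,0,np.sin(t)])
go(L-.085*n+a*.099,np.c_[np.cross(y,-a),y,-a])
E
python3 c.py pics/s4.png
```

```text
0.025247903364696254 27.941175459127408 tool z [-0.28 -0.8  -0.52]
foot [ 0.535 -0.187  0.211] lens frame -0.1107828225597187 -0.001205980661899927 0.01088429131538221 px top [363.54133816 198.71672517]
t 10.25 pos [ 0.562 -0.107  0.263] rot [-121.6    0.   160.7] q [-17.4  28.3  -0.9  85.3  44.9 105.4  48.8] 
row [-0.005 -0.007  0.139] [ 0.019 -0.002 -0.002]
```

View pics/s4.png

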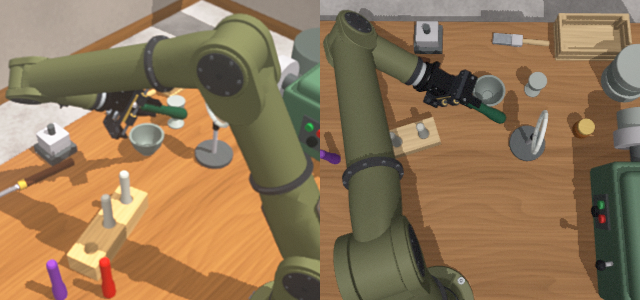

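The foot shows at top px (363,199), as computed, with the lens ahead. I'll make the last 26 mm and hold.

Call:
apply_moves(moves=[[0,0,0.04,0,0,0,0.1],[0,0,0.08,0,0,0,0.1],[0,0,0.13,0,0,0,0.1],[0,0,0.13,0,0,0,0.1],[0,0,0.13,0,0,0,0.1],[0,0,0.13,0,0,0,0.1],[0,0,0.13,0,0,0,0.1],[0,0,0.13,0,0,0,0.1]])

```text
time_s: 11.05
tool_pos: [0.5547, -0.1288, 0.249]
tool_rot: [-121.6, 0.0, 160.7]
force: [0.2, 0.5, -2.5]
grip_width: 0.0254
grasp_force: 27.9
```

```bash
python3 c.py pics/s5.png
```

```text
0.025349803902126638 27.940938855244895 tool z [-0.28 -0.8  -0.52]
foot [ 0.527 -0.209  0.197] lens frame -0.08772896562445302 -0.0016080800668714986 -0.0028136617014308807 px top [370.58938603 202.52391951]
t 11.15 pos [ 0.555 -0.129  0.249] rot [-121.6    0.   160.7] q [-16.2  27.6  -0.4  88.1  45.3 103.   48.4] 
row [-0.006 -0.006  0.005] [ 0.018 -0.003 -0.002]
```

View pics/s5.png

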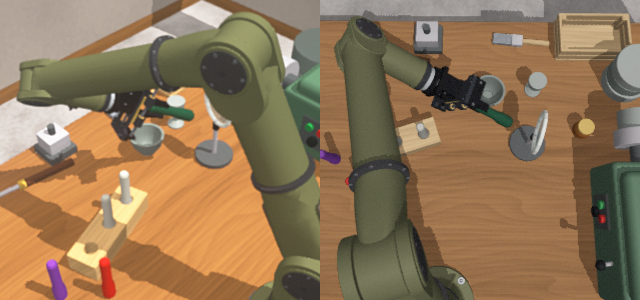

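The foot is at right-half (511,123), in front of the ring at (540,132), with a clear gap and a steady hold. I'm handing it in.

```bash
python3 -c "
from cell import env
print(env.sign_off())"
```

```text
the job is handed in; nothing more can be done
None
```

I handed the job in with the green pestle held steady at about 28 N. It was tipped about 58° from upright with its foot towards the lens, about 88 mm in front and centred within 3 mm by my measurements. I saw nothing else move, and sign-off returned no verdict.

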